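# Pack the bead jar and snap the tile carton shut

### The job

Stand the small lidded jar of beads upright on the floor of the empty half of the open cardboard carton and let go of it. Then fold the carton's flap over and press its free edge down until the tab snaps in behind the opposite rim, so that the carton stays shut by itself. Leave all the other things on the table where they are.

Things in the scene. Friction and masses are not known exactly. Their poses are not given: they have to be found in the camera images.
- jar: Squat round glass jar with an aluminium lid, filled with reddish-brown beads, standing upright on the table to the left: diameter 44 mm (lid 45 mm), height 48 mm, about 140 g. Origin at the centre of its underside, z up. It swaps places at random with the can and the tape roll; the three stand 100 mm or more apart, centre to centre.
- carton: Small open kraft cardboard carton, fixed, 164 (x) by 170 (y) by 80 (z) mm, walls 5 mm, floor 4 mm. Origin at the centre of its underside, z up. Yawed by up to 0.3 rad. A 50 mm high divider along y at x = +12 mm parts it: the +x half (away from the robot) holds two stacks of white tiles up to z = 46, the -x half is empty. Flap hinged on the top of its -y wall, rim on its +y wall.
- empty_half (a point): Centre of the inner floor of the carton's empty half (carton frame x = -33, y = +5, z = 4 mm), where the jar's underside belongs. The empty half measures 87 mm (x) by 160 mm (y) inside. Axes as the carton's.
- rim (a point): Middle of the carton's +y rim: top inner edge of that wall, 80 mm above the table (carton frame x = 0, y = +80, z = 80 mm). A 6 mm round bead, half of it standing out into the carton, runs along this edge; the flap's tab snaps under it. Axes as the carton's.
- flap_hinge (a point): Middle of the flap's hinge line, on top of the carton's -y wall (carton frame x = 0, y = -83, z = 80 mm), along the carton's x. Its axes turn with the flap: y points from the hinge to the flap's free edge, z out of the face that is on top when the carton is shut.
- flap (a joint): Flap angle, rad: 0 = shut and level, 1.57 = upright; starts at 1.65 to 2.1, leaning out to -y. Stiff card 164 mm wide (x), 166 mm from hinge to free edge, its outer face 5 mm from the hinge plane, 100 g. The crease is springy: let go before the tab has snapped in, it swings open again to about 1 rad; 1 to 2 N at the free edge swings it.
- flap_press (a point): Point on the flap's outer face (on top when shut), 150 mm from the hinge, midway along its width, straight above the tab: the place to press. Axes as flap_hinge.
- tab_ridge (a point): Middle of the ridge on the tab: a springy tongue 90 mm wide, 24 mm long, square to the flap's inner face near its free edge, with a 5 mm round ridge 9.5 mm from the flap, 160 mm from the hinge. Pressed down, the ridge passes the rim's bead against about 5 N, in the last 15 mm of the free edge's travel; snapped in, it lies about 8 mm below the rim and the flap is level (joint under 0.02).
- can: Bystander: plain aluminium can with a paper label, 60 mm across, 80 mm tall, upright; origin at the centre of its underside.
- tape: Bystander: roll of paper tape lying flat, 92 mm across, 24 mm high; origin at the centre of its underside.
- tiles_white: Bystander: stack of white tiles, 90 by 90 by 35 mm, beyond the carton; origin at the centre of its underside.
- tiles_dark: Bystander: stack of dark tiles, 90 by 90 by 28 mm, to the right; origin at the centre of its underside.
- spreader: Bystander: a spatula lying flat on the right near the robot.
- glue: Bystander: white glue bottle, 64 mm across, 170 mm tall, to the right; origin at the centre of its underside.
Not all that is in view belongs to the job. Several things have the shape of the carton; the one meant has the colours described above.

How it is judged:
By the outcome, as a careful person would: the job done as asked, in the order asked, and still so for the second after the job is handed in, with the robot touching nothing.
It also fails if it takes over 53 s, if anything falls off the work surface, if the arm or the gripper's body presses on something with over 40 N, if the wrist force passes 120 N, or if a joint passes its speed limit or range.

### The arm

A 6-joint arm with a two-finger parallel gripper is mounted at the origin on the work surface. World frame = base frame: x ahead of the robot, y to its left, z up, the work surface at z = 0. Lengths are in m, angles in degrees, forces in N, time in s.
With the tool pointing down it reaches from about 0.375 to 0.925 m from the base axis. Payload 5.7 kg.
Tool frame: the origin (TCP) lies at the very end of the fingers, on their centre line; the grasp point (between the pads) lies grasp_offset behind it (grasp_offset is the distance from the TCP to the grasp point, in m); y points along the fingers, z is the direction in which the jaws open and shut, and the axes are right-handed (so a half turn about y gives the same grasp; the last joint's range is limited). The gripper opens to 85 mm and grips with 20 to 120 N. Pads are 22 mm wide; open, the fingers measure 114 mm over their backs; the gripper's body (76 mm by 85 mm) begins 54 mm behind the grasp point. The pads swing forward as they close: fully open they stand 13 mm farther back than shut.
Start: joints at [67.431, 20.558, 86.54, -0, 72.909, -6.595], TCP at [0.165, 0.577, 0.231] pointing down, gripper open.
Joint ranges: [-170.27, 170.27], [-57.76, 135], [12.27, 136.19], [-55.21, 235.2], [11.17, 155.16], [-170.74, 170.74]. Speed limits (degrees/s): [136.94, 136.94, 180, 180, 180, 180].

### API

Orientations are given as [roll, pitch, yaw] about the fixed x, y, z axes, in that order (R = Rz(yaw) Ry(pitch) Rx(roll)).
In Python, from station import get_obs, get_image, job_done, grasp_offset gives the robot as it stands. The module is installed in compiled form; this text tells all that it offers.
- The arm moves only by the tool play_rows, never from a script. Its argument "steps" is text: rows parted by semicolons, each of 5 numbers parted by spaces: the shift along the tool's x, y, z in m, then the turn about the tool's y in degrees, then the closure, from -1 (fully open) to 1 (shut). In form: dx dy dz roll grip; .... A call has 1 to 12 rows; each row is the pose to reach, as a shift and turn from the pose measured when the call began, along the tool's axes at that moment; what a row does not reach only later rows make up. A row lasts 1/12 s, in which the tool goes at most 41.7 mm and 7.16 degrees, less where a joint would pass 70% of its speed; a pose out of reach is approached as far as the arm can. A call with a gripper value outside its range is refused whole. The fingers move at their own pace and stop on an object; "squeeze" is the grip in N (left out, the last holds). Time passes only in rows, so rows that repeat a pose let the fingers close. It gives the time, the measured TCP pose, the force and the opening at its end, in the units of the state.
- get_obs(): the state, without advancing time (a new reading comes with each control period).
- get_image(name): name is "side" or "top" or "wrist"; returns a dict with "color" (420x560x3 uint8, blue, green, red), "z_map" (420x560 float32, m along the optical axis (not along the pixel's ray), 0 where there is no reading), "fovy" (degrees; the focal length in pixels is half the picture's height over the tangent of half this angle, whatever the lens; pixels are square), "cx", "cy" (the principal point, pixels), "rvec" (rotation vector, rad) and "tvec" (3), from world to camera coordinates, as OpenCV has them; the wrist camera has in their place "tool_from_camera" (4x4, takes a point from camera to tool coordinates, whose origin is the TCP and whose axes are the tool frame's). Camera axes: x right, y down, z forward; pixel columns grow to the right and rows downward; lengths in m; the calibration is good to about 2 mm. A picture is of the moment at which its call begins: read the wrist's pose just before it.
- job_done(): hands the job in, once; it reports no verdict.
The state is a dict: "time": time; "qpos": joint angles; "dq": joint speeds; "joint_efforts": joint torques, N m; "tool_pos": TCP position; "tcp_rot": TCP orientation; "ft_force": force on the tool from outside, world axes, zero at the start; "moment": the same for the moment, N m; "grip_width": finger opening in m.
Only numpy, scipy, OpenCV 4.12 (cv2) and the standard library are available. Lean on these libraries where they do the work, as an engineer would, in place of code of your own. Each camera call takes 0.05 s, during which the arm holds its last target.

## Working session

There is one attempt and no reset: what is moved stays moved. The work goes in short steps, Python scripts to look and compute and a tool call to move; the robot and the scene stay as the last step left them, time stands still between calls to the robot, and variables do not carry over. Pictures are saved under pics/ and viewed, and the job is handed in when it is done.

Besides the shell and the picture viewer there is one more tool, called after ">>>" by a JSON object that holds its "op" and its "data", one argument or row to a line. play_rows: Moves the arm, as the interface text tells. Its arguments: {"type":"object","properties":{"steps":{"type":"string"},"squeeze":{"type":"number"}},"required":["steps"]}

```bash
mkdir -p pics; cat > h.py <<'E'
import numpy as np, cv2
from station import get_obs,get_image,job_done,grasp_offset
from scipy.spatial.transform import Rotation as R
def pts(im,zp=None):
    h,w=im['z_map'].shape; f=h/2/np.tan(np.radians(im['fovy'])/2)
    u,v=np.meshgrid(np.arange(w),np.arange(h)); z=im['z_map']
    c=np.stack([(u-im['cx'])/f*z,(v-im['cy'])/f*z,z],-1)
    if 'rvec' in im:
        M=cv2.Rodrigues(np.array(im['rvec'],float))[0]; return (c-np.array(im['tvec']).ravel())@M
    T=np.array(im['tool_from_camera']); o=get_obs()
    c=c@T[:3,:3].T+T[:3,3]
    return c@R.from_euler('xyz',o['tcp_rot'],degrees=True).as_matrix().T+np.array(o['tool_pos'])
E
python3 - <<'E'
from h import *
print(get_obs(),grasp_offset)
for n in('side','top','wrist'):
    im=get_image(n); cv2.imwrite(f'pics/{n}0.png',im['color']); np.save(f'{n}0.npy',pts(im))
    print(n,{k:v for k,v in im.items() if k not in('color','z_map')})
E
```

```text
{'time': 0.0, 'qpos': array([ 6.74302898e+01,  2.05992871e+01,  8.65957408e+01, -1.45656389e-03,
        7.29087340e+01, -6.59566701e+00]), 'dq': array([-0.05893358,  0.04031576,  0.00380656,  0.06483216, -0.0408514 ,
        0.03697989]), 'joint_efforts': array([ 1.11893954e-03, -5.27613652e+01, -2.78624994e+01, -2.05117067e-04,
        1.30103805e-02,  5.21345569e-06]), 'tool_pos': array([0.16489596, 0.57622173, 0.23046109]), 'tcp_rot': array([-9.01032350e+01,  1.05360426e-02, -1.59736233e+01]), 'ft_force': array([-0.04572413, -0.05035061, -0.77629457]), 'moment': array([-0.03435696, -0.0203072 , -0.05530717]), 'grip_width': 0.08535897354965157} 0.0187
side {'fovy': 51.65830753136443, 'cx': 278.5206642159212, 'cy': 212.59407689574422, 'rvec': array([ 2.10554988, -0.75125344,  0.37661486]), 'tvec': array([-0.39274088,  0.22264653,  0.9369966 ])}
top {'fovy': 57.788720981932386, 'cx': 278.4652124386091, 'cy': 208.77572444932554, 'rvec': array([ 2.14767071, -2.1958779 ,  0.1127297 ]), 'tvec': array([-0.04434521,  0.49497546,  0.94506772])}
wrist {'fovy': 62.92740886671937, 'cx': 279.5596066091452, 'cy': 209.70354713661686, 'tool_from_camera': array([[-2.85865984e-04,  9.52178147e-01,  3.05543279e-01,
        -7.91534029e-02],
       [-1.37678915e-03, -3.05543377e-01,  9.52177163e-01,
        -1.43776577e-01],
       [ 9.99999011e-01, -1.48473609e-04,  1.39829300e-03,
         1.06432041e-03],
       [ 0.00000000e+00,  0.00000000e+00,  0.00000000e+00,
         1.00000000e+00]])}
```

View pics/side0.png

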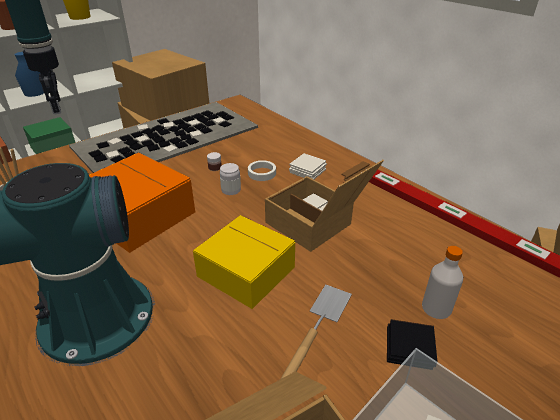

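View pics/top0.png

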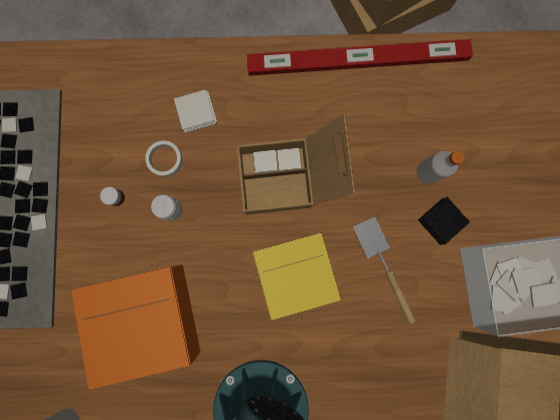

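View pics/wrist0.png

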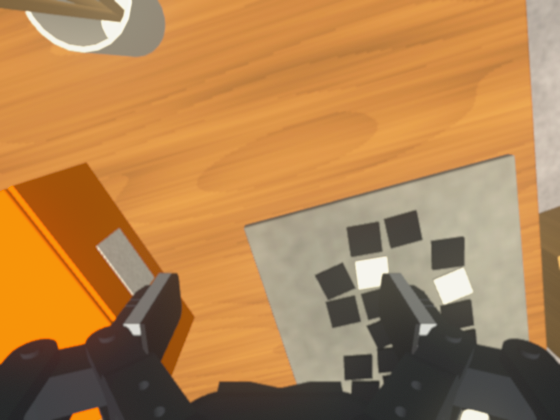

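```bash
python3 - <<'E'
from h import *
im=cv2.imread('pics/side0.png'); t=cv2.imread('pics/top0.png')
a=cv2.resize(im[130:260,190:390],None,fx=4,fy=4)[:, :]
b=cv2.resize(t[130:220,90:360],None,fx=2.9,fy=2.9)
a=cv2.resize(a,(500,325))
w=max(a.shape[1],b.shape[1]);o=np.zeros((a.shape[0]+b.shape[0],w,3),np.uint8);o[:a.shape[0],:a.shape[1]]=a;o[a.shape[0]:,:b.shape[1]]=b
cv2.imwrite('pics/crop.png',o)
P=np.load('top0.npy')
for u,v in [(111,196),(166,207),(163,143),(195,110),(275,192),(241,145),(308,142),(241,212),(312,208),(347,118),(352,190),(260,405),(265,160),(295,275),(60,415),(130,330)]: print((u,v),P[v,u].round(3))
S=np.load('side0.npy')
for u,v in [(214,158),(230,170)]: print((u,v),S[v,u].round(3))
# jar top
for c,lo,hi in [((111,196),.04,.055),((166,207),.07,.09)]:
    u,v=c; Q=P[v-25:v+25,u-25:u+25].reshape(-1,3); m=(Q[:,2]>lo)&(Q[:,2]<hi); Q=Q[m]; print(len(Q),Q.min(0),Q.max(0),Q.mean(0))
E
```

```text
(111, 196) [0.533 0.361 0.048]
(166, 207) [0.498 0.214 0.082]
(163, 143) [0.672 0.241 0.023]
(195, 110) [0.754 0.155 0.036]
(275, 192) [ 0.54  -0.047  0.004]
(241, 145) [0.647 0.033 0.079]
(308, 142) [ 0.647 -0.13   0.093]
(241, 212) [ 0.49   0.043 -0.001]
(312, 208) [ 0.496 -0.143  0.003]
(347, 118) [ 0.737 -0.245 -0.001]
(352, 190) [ 0.508 -0.204  0.228]
(260, 405) [ 0.116 -0.013  0.275]
(265, 160) [ 0.616 -0.024  0.046]
(295, 275) [ 0.331 -0.09   0.086]
(60, 415) [0.015 0.47  0.048]
(130, 330) [0.22  0.283 0.116]
(214, 158) [0.523 0.346 0.05 ]
(230, 170) [0.495 0.21  0.08 ]
271 [0.51302976 0.34501031 0.04081457] [0.55582867 0.39060827 0.05369247] [0.53485122 0.36599192 0.04805722]
444 [0.47470107 0.19568382 0.0702126 ] [0.52807096 0.25177954 0.08596456] [0.5015088  0.22254136 0.07998145]
```

View pics/crop.png

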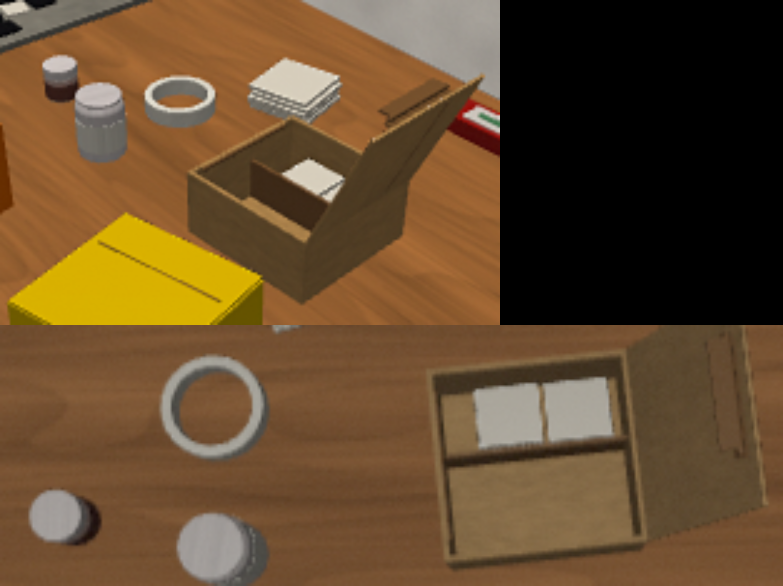

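```bash
cat > carton.py <<'E'
from h import *
P=np.load('top0.npy');S=np.load('side0.npy')
Q=P[120:235,225:375].reshape(-1,3)
# top rim +x,-x,+y walls: z 76..84 , y> -0.11
m=(abs(Q[:,2]-.08)<.004)
r=Q[m][:,:2].astype(np.float32)
print(len(r), r.min(0),r.max(0)); rc=cv2.minAreaRect(r); print(rc); print(cv2.boxPoints(rc))
# floor/tiles/divider
mf=(Q[:,2]>.09)
for N,A in(('top',Q[mf]),('side',S[150:250,255:390].reshape(-1,3))):
    A=A[A[:,2]>.095]; A=A[(A[:,1]<-.08)&(A[:,0]<.75)]
    c=A.mean(0);n=np.linalg.svd(A-c,full_matrices=False)[2][2]; n=n*np.sign(n[1]); print(N,len(A),c,n,'res',np.std((A-c)@n),A.max(0),A.min(0))
    h=n[:2]/np.linalg.norm(n[:2]); print('yaw',np.degrees(np.arctan2(h[1],h[0]))-90,'theta',np.degrees(np.arctan2(np.hypot(*n[:2]),n[2])))
gl=P[100:200,400:475].reshape(-1,3); gl=gl[gl[:,2]>.06]; print('glue',gl.min(0),gl.max(0))
E
python3 carton.py
```

```text
680 [ 0.42555636 -0.15004036] [0.6615654  0.04302474]
((0.5365612506866455, -0.052336983382701874), (0.2392086535692215, 0.1739291250705719), 5.332344055175781)
[[ 0.40939265  0.02313609]
 [ 0.42555636 -0.15004034]
 [ 0.66372985 -0.12781006]
 [ 0.64756614  0.04536638]]
top 2835 [ 0.58047614 -0.17064881  0.17411177] [-0.08275428  0.92935781  0.35978577] res 0.005093351156857311 [ 0.66520439 -0.12984956  0.2365586 ] [ 0.4997129  -0.20751465  0.0950342 ]
yaw 5.0884587057054205 theta 68.91296022690472
side 1364 [ 0.54962303 -0.19921542  0.203324  ] [-0.25411816  0.82929863  0.49768236] res 0.012764749693929794 [ 0.66500194 -0.13670471  0.73688242] [-0.08726082 -0.72881366  0.09503312]
yaw 17.03639475514396 theta 60.15321553175004
glue [ 0.3971444  -0.48171894  0.06020624] [ 0.61733878 -0.05058777  0.98986737]
```

```bash
cat > c2.py <<'E'
from h import *
P=np.load('top0.npy')
Q=P[120:235,225:375].reshape(-1,3); Q=Q[Q[:,0]>.46]
m=(abs(Q[:,2]-.08)<.004)
r=Q[m][:,:2].astype(np.float32)
rc=cv2.minAreaRect(r); print(len(r),rc); print(cv2.boxPoints(rc))
a=np.radians(5.2); M=np.array([[np.cos(a),-np.sin(a)],[np.sin(a),np.cos(a)]])
# in carton axes: inner floor extents, divider, tiles
L=r@M; print('rim ext',np.percentile(L,[0,1,99,100],axis=0))
for lo,hi,n in((-.003,.012,'floor'),(.042,.049,'tiles'),(.049,.055,'div')):
    k=(Q[:,2]>lo)&(Q[:,2]<hi)
    q=Q[k][:,:2]@M; q=q[(q[:,0]>.49)&(q[:,0]<.63)&(q[:,1]<.02)&(q[:,1]>-.17)]
    print(n,len(q),np.percentile(q,[1,5,50,95,99],axis=0).round(4).tolist())
G=P.reshape(-1,3); G=G[(G[:,1]<-.33)&(G[:,1]>-.5)&(G[:,0]>.5)&(G[:,0]<.7)&(G[:,2]>.03)]; print('glue',G.min(0),G.max(0))
E
python3 c2.py
```

```text
678 ((0.5733786225318909, -0.048316776752471924), (0.16466780006885529, 0.17215079069137573), 4.825030326843262)
[[ 0.48409644  0.03052822]
 [ 0.49857655 -0.1410125 ]
 [ 0.66266084 -0.12716177]
 [ 0.6481807   0.04437895]]
rim ext [[ 0.4837598  -0.18661409]
 [ 0.48434339 -0.18511322]
 [ 0.64849909 -0.01441776]
 [ 0.6490529  -0.01378112]]
floor 2491 [[0.4963, -0.1678], [0.5015, -0.1589], [0.5449, -0.0646], [0.6161, 0.0137], [0.6273, 0.0187]]
tiles 785 [[0.5762, -0.1659], [0.5833, -0.1618], [0.6058, -0.1114], [0.6276, -0.0572], [0.6293, -0.0501]]
div 99 [[0.5759, -0.1666], [0.5764, -0.1578], [0.5792, -0.1009], [0.6234, -0.0284], [0.6267, -0.0235]]
glue [ 0.50124421 -0.4916369   0.03007285] [ 0.61733878 -0.41806419  0.17511937]
```

>>> {"op": "play_rows", "data": {
  "steps": "0.05 0 -0.012 -7 -1;0.09 0 -0.022 -14 -1;0.13 0 -0.032 -21 -1;0.17 0 -0.041 -21 -1;0.21 0 -0.051 -21 -1;0.25 0 -0.06 -21 -1;0.29 0.02 -0.07 -21 -1;0.33 0.05 -0.08 -21 -1;0.37 0.08 -0.09 -21 -1;0.413 0.1 -0.1 -21 -1;0.413 0.1 -0.1 -21 -1;0.413 0.1 -0.1 -21 -1",
  "squeeze": 30
}}

```text
time: 1.15
tool_pos: [0.5383, 0.3617, 0.1263]
tcp_rot: [-90.3, 0.2, 4.8]
ft_force: [0.3, 0.4, 0.5]
grip_width: 0.0851
```

```bash
python3 - <<'E'
from h import *
o=get_obs();print(o['time'],o['tool_pos'],o['tcp_rot'])
im=get_image('wrist'); cv2.imwrite('pics/w1.png',im['color']); P=pts(im).reshape(-1,3)
Q=P[(abs(P[:,2]-.048)<.006)&(np.hypot(P[:,0]-.534,P[:,1]-.367)<.035)]
print(len(Q),Q.min(0),Q.max(0),Q.mean(0),cv2.minEnclosingCircle(Q[:,:2].astype(np.float32)))
E
```

```text
1.15 [0.53827553 0.36169643 0.12627704] [-90.28797432   0.15601988   4.79348896]
3274 [0.50954023 0.34863509 0.0420075 ] [0.55387072 0.39319908 0.05315664] [0.53045315 0.3708946  0.05042671] ((0.5318694710731506, 0.37110868096351624), 0.022556323558092117)
```

View pics/w1.png

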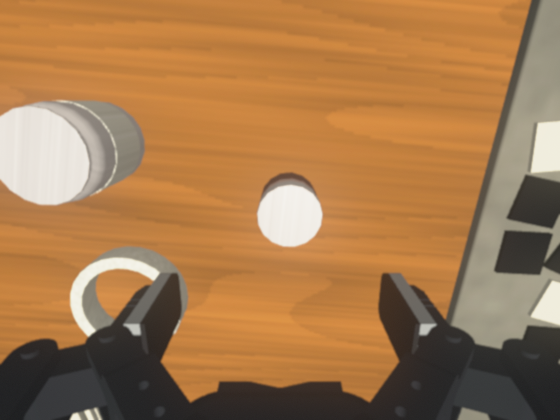

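>>> {"op": "play_rows", "data": {
  "steps": "-0.005 0.02 0.008 0 -1;-0.005 0.05 0.008 0 -1;-0.005 0.08 0.008 0 -1;-0.005 0.1 0.008 0 -1;-0.005 0.115 0.008 0 -1;-0.005 0.115 0.008 0 -1;-0.005 0.115 0.008 0 1;-0.005 0.115 0.008 0 1;-0.005 0.115 0.008 0 1;-0.005 0.115 0.008 0 1;-0.005 0.115 0.008 0 1;-0.005 0.115 0.008 0 1",
  "squeeze": 30
}}

```text
time: 2.2
tool_pos: [0.5308, 0.3714, 0.0146]
tcp_rot: [-90.1, 0.1, 4.8]
ft_force: [-0.4, 0.2, 6.5]
grip_width: 0.0438
```

```bash
python3 - <<'E'
from h import *
o=get_obs();print(o['time'],o['tool_pos'],o['tcp_rot'],o['grip_width'],o['ft_force'])
im=get_image('wrist'); cv2.imwrite('pics/w2.png',im['color']); 
E
```

```text
2.2 [0.53083357 0.371359   0.01461806] [-9.01191731e+01  8.48670215e-02  4.78796512e+00] 0.043831052775740065 [-0.42704921  0.16647656  6.51428797]
```

View pics/w2.png

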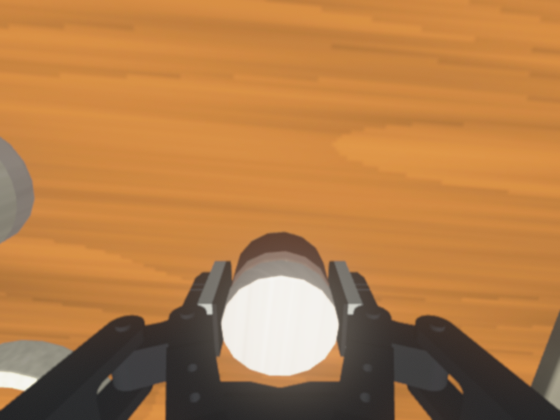

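>>> {"op": "play_rows", "data": {
  "steps": "0 -0.03 0 0 1;0 -0.07 0 0 1;0 -0.11 0 0 1;0 -0.145 0 0 1;-0.003 -0.145 -0.03 0 1;-0.005 -0.145 -0.07 0 1;-0.007 -0.145 -0.11 0 1;-0.01 -0.145 -0.15 0 1;-0.012 -0.145 -0.19 0 1;-0.015 -0.145 -0.23 0 1;-0.017 -0.145 -0.26 0 1;-0.017 -0.145 -0.26 0 1"
}}

```text
time: 3.25
tool_pos: [0.5357, 0.106, 0.1608]
tcp_rot: [-90.3, 0.1, 4.6]
ft_force: [-0.6, -0.0, -0.9]
grip_width: 0.044
```

>>> {"op": "play_rows", "data": {
  "steps": "-0.002 0 -0.035 0 1;-0.004 0 -0.07 0 1;-0.006 0 -0.105 0 1;-0.007 0 -0.135 0 1;-0.008 0 -0.152 0 1;-0.008 0 -0.152 0 1;-0.008 0 -0.152 0 1;-0.008 0 -0.152 0 1"
}}

```text
time: 3.92
tool_pos: [0.5397, -0.0452, 0.1617]
tcp_rot: [-90.2, 0.1, 4.6]
ft_force: [-0.2, -0.8, -0.6]
grip_width: 0.0437
```

```bash
python3 - <<'E'
from h import *
o=get_obs();print(o['time'],o['tool_pos'],o['tcp_rot'],o['grip_width'],o['ft_force'])
for n in('wrist','top','side'):
    im=get_image(n); cv2.imwrite(f'pics/{n}3.png',im['color']); np.save(n+'3.npy',pts(im))
a=cv2.imread('pics/wrist3.png');b=cv2.resize(cv2.imread('pics/top3.png')[90:260,190:400],None,fx=2,fy=2)
cv2.imwrite('pics/c3.png',b)
E
```

```text
3.9167 [ 0.53970916 -0.04516475  0.1617094 ] [-9.02174342e+01  5.81249183e-02  4.55454591e+00] 0.04373598597602895 [-0.198965   -0.75379254 -0.57951512]
```

View pics/wrist3.png

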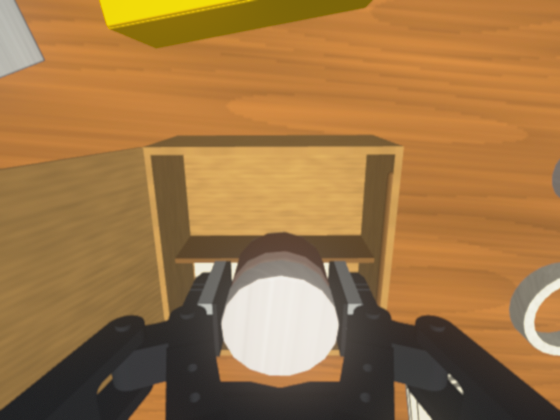

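View pics/c3.png

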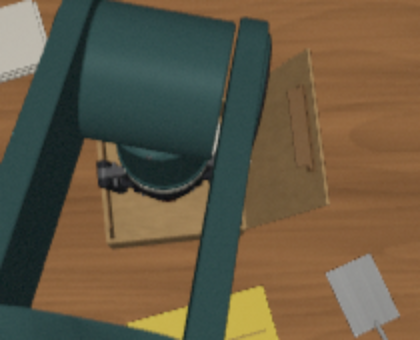

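View pics/side3.png

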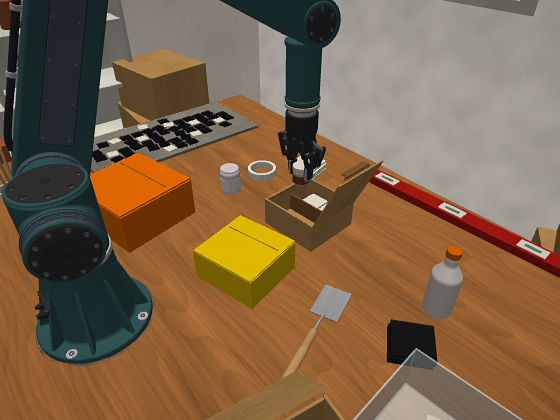

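```bash
python3 - <<'E'
from h import *
P=np.load('wrist3.npy')
a=np.radians(5);M=np.array([[np.cos(a),-np.sin(a)],[np.sin(a),np.cos(a)]])
def loc(p): return (np.array(p[...,:2])-[.5734,-.0483])@M
for u,v in((272,150),(200,150),(350,150),(148,170),(395,170),(155,230),(389,230),(190,257),(270,180),(220,255),(280,320)):
    p=P[v,u];print((u,v),p.round(4),loc(p).round(4))
Q=P[130:350,140:410].reshape(-1,3);Q=Q[abs(Q[:,2]-.08)<.004];L=loc(Q)
print(np.percentile(L,[1,99],axis=0))
Q=P[130:270,140:410].reshape(-1,3);Q=Q[abs(Q[:,2]-.08)<.004]
print(cv2.minAreaRect(Q[:,:2].astype(np.float32)))
j=P.reshape(-1,3);j=j[(abs(j[:,2]-.196)<.01)];j=j[np.hypot(j[:,0]-.54,j[:,1]+.045)<.03];print(cv2.minEnclosingCircle(j[:,:2].astype(np.float32)))
E
```

```text
(272, 150) [ 0.4926 -0.0523  0.0817] [-0.0809  0.003 ]
(200, 150) [ 0.4964 -0.099   0.0811] [-0.0811 -0.0438]
(350, 150) [ 0.4886 -0.0017  0.0809] [-0.0804  0.0538]
(148, 170) [ 0.5126 -0.1334  0.0806] [-0.068  -0.0795]
(395, 170) [0.4992 0.0299 0.0808] [-0.0671  0.0843]
(155, 230) [ 0.5553 -0.1303  0.08  ] [-0.0252 -0.0801]
(389, 230) [0.5412 0.033  0.082 ] [-0.025   0.0838]
(190, 257) [ 0.588  -0.1125  0.0527] [ 0.0089 -0.0653]
(270, 180) [ 0.53   -0.0531  0.0051] [-0.0436 -0.0011]
(220, 255) [ 0.5859 -0.0889  0.0492] [ 0.0089 -0.0415]
(280, 320) [ 0.5392 -0.0432  0.1962] [-0.0336  0.0081]
[[-0.08334832 -0.08268665]
 [ 0.04708842  0.08764267]]
((0.5350754857063293, -0.04929418861865997), (0.0903744176030159, 0.17213070392608643), 4.764947414398193)
((0.5373924374580383, -0.045378781855106354), 0.029289327561855316)
```

>>> {"op": "play_rows", "data": {
  "steps": "0 0.03 -0.001 0 1;0 0.06 -0.001 0 1;0 0.09 -0.001 0 1;0 0.11 -0.001 0 1;0 0.125 -0.001 0 1;0 0.132 -0.001 0 1;0 0.137 -0.001 0 1;0 0.14 -0.001 0 1;0 0.14 -0.001 0 1;0 0.14 -0.001 0 1"
}}

```text
time: 4.9
tool_pos: [0.5404, -0.0463, 0.0223]
tcp_rot: [-90.3, -0.0, 4.7]
ft_force: [0.4, -0.0, -0.1]
grip_width: 0.044
```

>>> {"op": "play_rows", "data": {
  "steps": "0 0.002 0 0 1;0 0.004 0 0 1;0 0.005 0 0 1;0 0.005 0 0 1"
}}

```text
time: 5.23
tool_pos: [0.5414, -0.0466, 0.0186]
tcp_rot: [-90.3, -0.1, 4.7]
ft_force: [-0.3, -0.2, 7.8]
grip_width: 0.0441
```

>>> {"op": "play_rows", "data": {
  "steps": "0 0 0 0 -0.2;0 0 0 0 -0.2;0 0 0 0 -0.2;0 0 0 0 -0.5;0 0 0 0 -0.5;0 -0.02 0 0 -0.5;0 -0.05 0 0 -0.5;0 -0.09 0 0 -0.5;0 -0.13 0 0 -0.5;0 -0.17 0 0 -0.5;0 -0.21 0 0 -0.5;0 -0.25 0 0 0"
}}

```text
time: 6.23
tool_pos: [0.54, -0.0452, 0.2705]
tcp_rot: [-90.3, -0.1, 4.7]
ft_force: [1.5, 0.3, -0.5]
grip_width: 0.0536
```

```bash
python3 - <<'E'
from h import *
o=get_obs();print(o['time'],o['tool_pos'],o['tcp_rot'],o['grip_width'],o['ft_force'])
for n in('wrist','side'):
    im=get_image(n); cv2.imwrite(f'pics/{n}4.png',im['color']); np.save(n+'4.npy',pts(im))
j=np.load('wrist4.npy').reshape(-1,3);j=j[(abs(j[:,2]-.052)<.006)];j=j[np.hypot(j[:,0]-.54,j[:,1]+.045)<.032];print(len(j),cv2.minEnclosingCircle(j[:,:2].astype(np.float32)),j.mean(0))
A=np.load('side4.npy')[150:250,255:390].reshape(-1,3)
A=A[(A[:,2]>.12)&(A[:,2]<.26)&(A[:,0]<.72)&(A[:,0]>.48)&(A[:,1]<-.11)&(A[:,1]>-.24)]
c=np.median(A,0);k=abs(A-c).max(1)<.15;A=A[k];c=A.mean(0);n=np.linalg.svd(A-c,full_matrices=False)[2][2];print(len(A),c,n,np.std((A-c)@n),A.max(0))
E
```

```text
6.2333 [ 0.54003243 -0.04519357  0.27049609] [-90.28450824  -0.11834699   4.65525315] 0.05360141483555576 [ 1.51862758  0.32316028 -0.52390697]
47 ((0.541438639163971, -0.046098560094833374), 0.019652895629405975) [ 0.5332024  -0.04683718  0.05337554]
1156 [ 0.57594681 -0.1819104   0.19211078] [-0.08228308  0.94316653  0.32197265] 0.0062011449403362355 [ 0.66668742 -0.1470801   0.23480326]
```

View pics/wrist4.png

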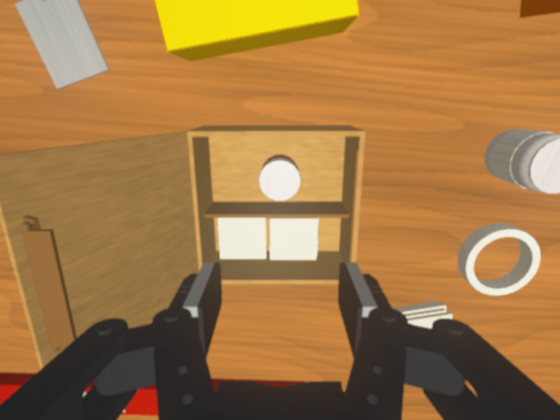

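>>> {"op": "play_rows", "data": {
  "steps": "0.01 -0.02 -0.01 0 1;0.02 -0.03 -0.03 0 1;0.03 -0.03 -0.06 0 1;0.034 -0.03 -0.095 0 1;0.034 -0.03 -0.13 0 1;0.034 -0.03 -0.165 0 1;0.034 -0.03 -0.2 0 1;0.034 -0.03 -0.205 0 1;0.034 -0.02 -0.205 0 1;0.034 0.02 -0.205 0 1;0.034 0.06 -0.205 0 1;0.034 0.06 -0.205 0 1"
}}

```text
time: 7.33
tool_pos: [0.5908, -0.2438, 0.2089]
tcp_rot: [-90.0, -0.1, 4.7]
ft_force: [-1.6, 0.6, -0.5]
grip_width: 0.0001
```

```bash
python3 - <<'E'
from h import *
o=get_obs();print(o['time'],o['tool_pos'],o['tcp_rot'],o['grip_width'],o['ft_force'])
for n in('wrist','side'):
    im=get_image(n); cv2.imwrite(f'pics/{n}5.png',im['color'])
E
```

```text
7.3333 [ 0.59078107 -0.24384308  0.2089251 ] [-89.97382371  -0.11044785   4.69318132] 7.519215825510403e-05 [-1.63841124  0.63927492 -0.45458166]
```

View pics/wrist5.png

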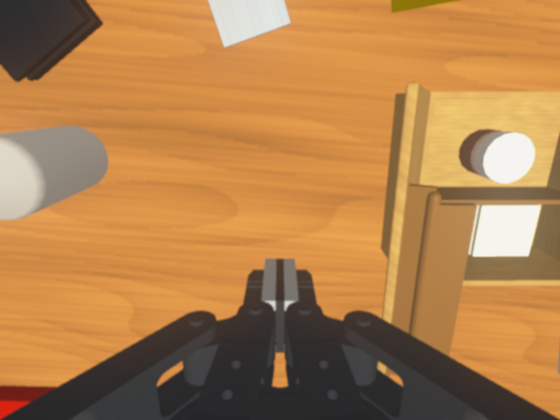

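View pics/side5.png

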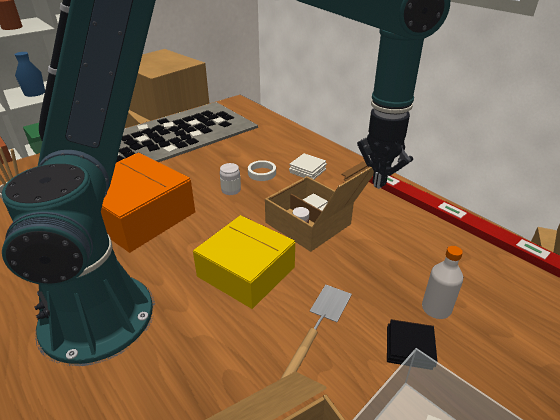

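>>> {"op": "play_rows", "data": {
  "steps": "0 0 0.02 0 1;0 0 0.04 0 1;0 0 0.055 0 1;0 0 0.07 0 1;0 0 0.085 0 1;0 0 0.1 0 1;0 0 0.115 0 1;0 0 0.13 0 1;0 0 0.145 0 1;0 0.002 0.16 0 1;0 0.004 0.17 0 1;0 0.006 0.178 0 1"
}}

```text
time: 8.43
tool_pos: [0.5799, -0.0672, 0.2088]
tcp_rot: [-90.3, -0.6, 4.8]
ft_force: [-0.0, -1.8, -0.6]
grip_width: -0.0001
```

```bash
python3 - <<'E'
from h import *
for n in('wrist','side'):
    im=get_image(n); cv2.imwrite(f'pics/{n}6.png',im['color'])
E
```

```text
(no output)
```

View pics/wrist6.png

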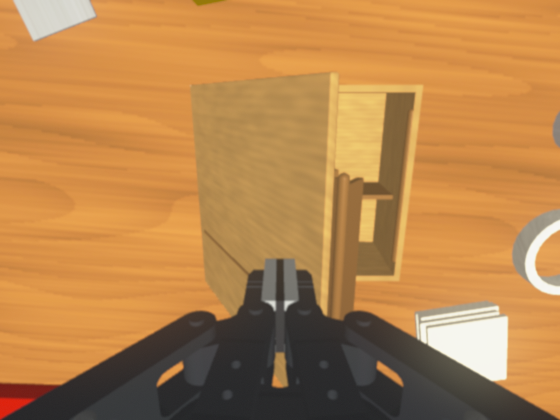

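View pics/side6.png

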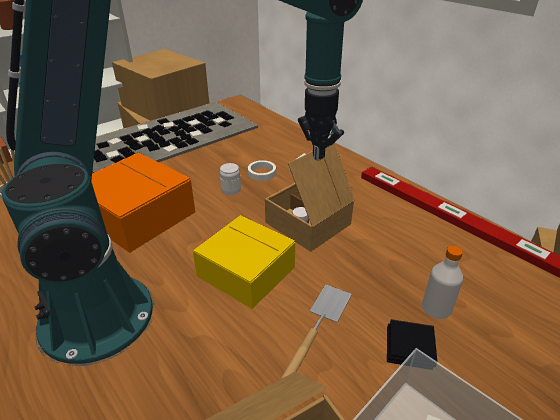

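>>> {"op": "play_rows", "data": {
  "steps": "0 0.006 0.01 0 1;-0.001 0.014 0.02 0 1;-0.002 0.022 0.03 0 1;-0.003 0.032 0.04 0 1;-0.004 0.042 0.05 0 1;-0.004 0.051 0.058 0 1;-0.004 0.062 0.065 0 1;-0.004 0.073 0.071 0 1;-0.004 0.083 0.076 0 1;-0.004 0.092 0.08 0 1;-0.004 0.092 0.08 0 1"
}}

```text
time: 9.45
tool_pos: [0.5684, 0.013, 0.1139]
tcp_rot: [-90.2, -0.3, 4.8]
ft_force: [0.2, 0.5, 0.5]
grip_width: 0.0002
```

```bash
python3 - <<'E'
from h import *
for n in('wrist','side'):
    im=get_image(n); cv2.imwrite(f'pics/{n}7.png',im['color'])
E
```

```text
(no output)
```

View pics/wrist7.png

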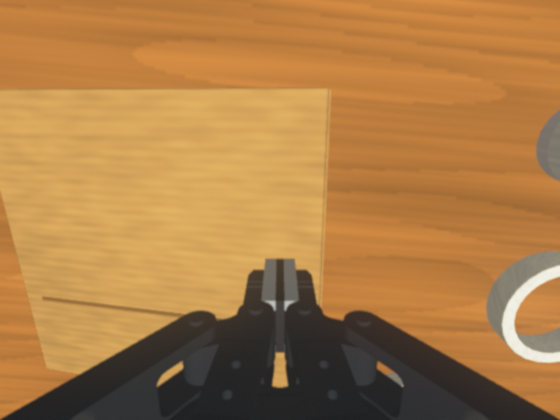

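View pics/side7.png

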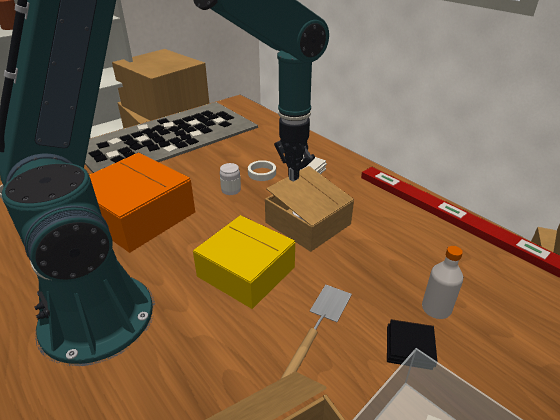

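>>> {"op": "play_rows", "data": {
  "steps": "0 0.006 0.002 0 1;0 0.012 0.004 0 1;0 0.017 0.005 0 1;0 0.021 0.005 0 1;0 0.025 0.006 0 1;0 0.028 0.006 0 1;0 0.03 0.006 0 1;0 0.032 0.006 0 1;0 0.032 0.006 0 1"
}}

```text
time: 10.3
tool_pos: [0.5696, 0.018, 0.0848]
tcp_rot: [-90.2, -0.5, 4.8]
ft_force: [-2.4, -0.3, 12.2]
grip_width: -0.0003
```

>>> {"op": "play_rows", "data": {
  "steps": "0 0.002 0 0 1;0 0.004 0 0 1;0 0.005 0 0 1;0 0.005 0 0 1"
}}

```text
time: 10.63
tool_pos: [0.5698, 0.018, 0.0842]
tcp_rot: [-90.3, -0.6, 4.8]
ft_force: [-11.2, -0.9, 42.3]
grip_width: 0.0001
```

>>> {"op": "play_rows", "data": {
  "steps": "0 -0.006 0 0 1;0 -0.02 0 0 1;0 -0.05 0 0 1;0 -0.09 0 0 1;0 -0.13 0 0 1;0 -0.17 0 0 1;0 -0.19 0 0 1;0 -0.19 0 0 1;0 -0.19 0 0 1;0 -0.19 0 0 1;0 -0.19 0 0 1;0 -0.19 0 0 1"
}}

```text
time: 11.63
tool_pos: [0.5666, 0.0188, 0.2721]
tcp_rot: [-90.2, -0.4, 4.8]
ft_force: [0.2, 0.2, -1.0]
grip_width: 0.0002
```

```bash
python3 - <<'E'
from h import *
o=get_obs();print(o['time'],o['tool_pos'],o['ft_force'])
for n in('wrist','side'):
    im=get_image(n); cv2.imwrite(f'pics/{n}8.png',im['color']); np.save(n+'8.npy',pts(im))
for n in ('wrist','side'):
    A=np.load(n+'8.npy').reshape(-1,3); a=np.radians(5);M=np.array([[np.cos(a),-np.sin(a)],[np.sin(a),np.cos(a)]])
    L=(A[:,:2]-[.5734,-.0483])@M
    k=(abs(L[:,0])<.078)&(abs(L[:,1])<.079)&(A[:,2]<.12)&(A[:,2]>.06); X=np.c_[L[k],np.ones(k.sum())]
    print(n,k.sum(),np.linalg.lstsq(X,A[k,2],rcond=None)[0])
s=cv2.imread('pics/side8.png'); cv2.imwrite('pics/s8c.png',cv2.resize(s[120:270,190:400],None,fx=3.5,fy=3.5))
E
```

```text
11.6333 [0.56662501 0.01880702 0.27213452] [ 0.23134649  0.24104554 -0.98802554]
wrist 24950 [0.00133685 0.00698739 0.08683324]
side 2028 [-0.00021071  0.00703738  0.08540725]
```

View pics/s8c.png

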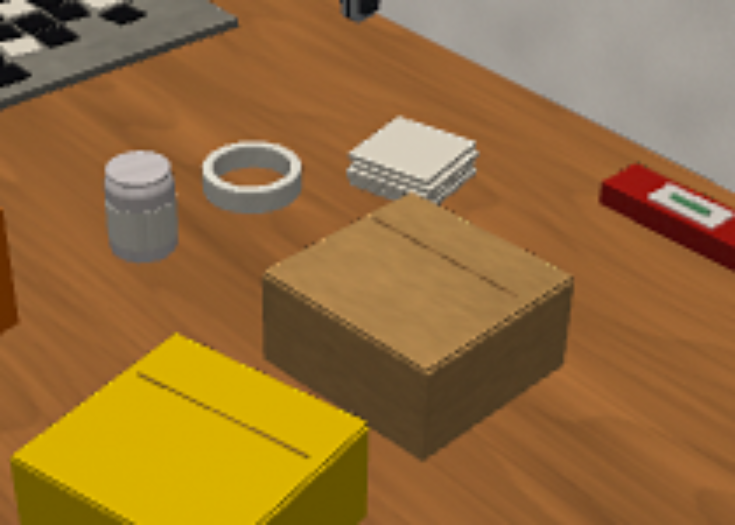

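View pics/wrist8.png

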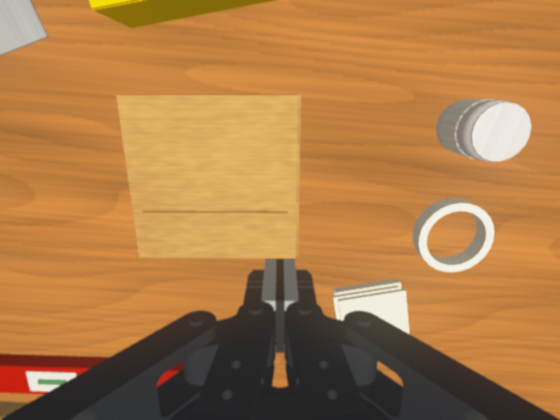

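```bash
python3 -c "
from h import *
print(job_done())"
```

```text
the job is handed in; nothing more can be done
None
```

The jar is standing in the empty half of the carton and the carton is snapped shut. I handed the job in at about 11.7 s.

- **Jar:** I set it down upright and let go. The wrist picture before closing showed it about 1–2 mm from the target point. I could not look at it again once the flap was shut.
- **Flap:** I swung it over from outside with the closed fingers and pressed it at the press point. It held by itself for about 1 s after I backed off. Depth data from both the wrist and side cameras put its slope at about 0.007 rad, under the 0.02 limit, with the top face at about 85–87 mm.
- **Other things on the table:** those visible in the last pictures (can, tape, white tiles) look unmoved. I judged that by eye and did not measure it. The gripper passed nowhere near the dark tiles, spatula and glue bottle.
- **Pressing force:** the last press bottomed out at about 42 N vertically at the fingertips, more than was needed. That is well under the 120 N wrist limit, but slightly above the 40 N limit set for the arm and gripper body. Only the fingertips were touching.

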